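Press the food-check instruments into their case

ROBOT

A 7-joint arm with a two-finger parallel gripper is mounted at the origin on the work surface. World frame = base frame: x ahead of the robot, y to its left, z up, the work surface at z = 0. Lengths are in m, angles in rad, forces in N, time in s.
With the tool pointing down it reaches from about 0.35 to 0.9 m from the base axis. Payload 7.2 kg.
Tool frame: the origin (TCP) lies at the very end of the fingers, on their centre line; the grasp point (between the pads) lies robot.hold_point_z behind it (robot.hold_point_z is the distance from the TCP to the grasp point, in m); z points along the fingers, y is the line along which they close (so a half turn about z gives the same grasp; the last joint's range is limited). The gripper opens to 85 mm and grips with 20 to 120 N. Pads are 22 mm wide; open, the fingers measure 114 mm over their backs; the gripper's body (76 mm by 85 mm) begins 54 mm behind the grasp point. The pads swing forward as they close: fully open they stand 13 mm farther back than shut.
Start: joints at [1.046, 0.411, -0.013, 1.596, 0.006, 1.134, -0.082], TCP at [0.276, -0.561, 0.231] pointing down, gripper open.
Joint ranges: [-2.95, 2.95], [-0.29, 1.99], [-1.47, 1.44], [0.14, 2.54], [-1.03, 4.17], [0.13, 1.85], [-2.86, 2.86]. Speed limits (rad/s): [2.39, 2.39, 3.01, 3.01, 3.14, 3.14, 3.14].

INTERFACE

Orientations are given as [roll, pitch, yaw] about the fixed x, y, z axes, in that order (R = Rz(yaw) Ry(pitch) Rx(roll)).
In Python, from workcell import robot gives the robot as it stands.
- The arm moves only by the shell command python3 -m jog 'ROWS' [FORCE]. ROWS is text: rows parted by semicolons, each of 7 numbers parted by spaces: the turn, a rotation vector about the tool's x, y, z in degrees, then the shift along the tool's x, y, z in m, then the closure, from 0 (fully open) to 1 (shut). In form: rx ry rz tx ty tz gripper; .... A call has 1 to 10 rows; each row shifts and turns the commanded pose from where the row before left it, along the tool's axes as they then stand; what a row does not reach is not made up. A row lasts 1/8 s, in which the tool goes at most 62.5 mm and 10.7 degrees, less where a joint would pass 70% of its speed; a pose out of reach is approached as far as the arm can. A call with a gripper value outside its range is refused whole. The fingers move at their own pace and stop on an object; FORCE is the grip in N (left out, the last holds). Time passes only in rows, so rows that do not move let the fingers close. It gives the time, the measured TCP pose, the force, the opening and the grip force at its end, in the units of the state.
- robot.get_obs(): the state, without advancing time (a new reading comes with each control period).
- robot.read_camera(name): name is "side" or "top" or "wrist"; returns (picture, depth): 384x512x3 uint8, red, green, blue; 384x512 float32, m along the optical axis (not along the pixel's ray), 0 where there is no reading.
- robot.get_calibration(name): a dict with "camera_matrix" (3x3 intrinsics, pixels), "cam_to_world" (4x4, takes a point from camera to world coordinates). Camera axes: x right, y down, z forward; pixel columns grow to the right and rows downward; lengths in m; the calibration is good to about 2 mm. A picture is of the moment at which its call begins: read the wrist's pose just before it. get_calibration takes no time and is no camera call; for the wrist camera it gives the pose at the moment of the call.
- robot.sign_off(): hands the job in; it is judged then, once.
The state is a dict: "time": time; "joint_positions": joint angles; "joint_vel": joint speeds; "effort": joint torques, N m; "eef_pos": TCP position; "orientation": TCP orientation; "contact_force": force on the tool from outside, world axes, zero at the start; "ft_torque": the same for the moment, N m; "grip_width": finger opening in m; "finger_force": force on a finger pad.
Only numpy, scipy, OpenCV 4.12 (cv2) and the standard library are available. Lean on these libraries where they do the work, as an engineer would, in place of code of your own. Each camera call takes 0.05 s, during which the arm holds its last target. There are 200 camera calls.

TASK

Pack the food-check kit: put the white paddle-shaped food thermometer and the yellow kitchen timer into their matching cutouts of the open blue case, and press each one down past its orange grip ribs until it lies level and fully home on the cutout's floor. They need a firm push, but do not force them once they are home. Let go of both and leave everything else where it is.

Things in the scene. Friction and masses are not known exactly. Their poses are not given: they have to be found in the camera images.
- case: Open hard blue case, fixed to the table. Origin on the table under the centre of its insert. +x points to the lid, which lies open beyond the hinge; a black carry handle is on the -x side. Three cutouts, 18 mm deep with light-grey floors, run along case x side by side: paddle-shaped at y = -82 mm, rectangular at y = 0, and a narrow trough at y = +82 mm that holds the metal sleeve.
- insert_top (a point): Centre of the top face of the case's rigid dark-grey insert, 40 mm above the table; axes as the case's. The insert is 220 mm (x) by 260 mm (y); the blue case wall round it is 6 mm thick and 6 mm lower. The lid, fixed, lies flat on the table at x = 125 to 325 mm, 272 mm wide and 30 mm high.
- slot_thermo (a point): Centre of the floor of the paddle-shaped cutout, 18 mm below the insert's top face, 22 mm above the table; axes as the case's. 162 mm long: wide part (62 mm) at +x, from x = 19 to 81 mm, narrow part (38 mm) from x = -81 to 19 mm. It is 1 mm larger than the thermometer on every side.
- rib_thermo_head (a point): Middle between the pair of orange spring ribs in the cutout's wide part (x = +50 mm in the cutout), 9 mm above the floor. Ribs have round noses (8 mm radius) that stand 3 mm out of the long walls. An instrument set into the mouth sinks about 7 mm and rests on its ribs, its underside about 11 mm above the floor.
- rib_thermo_tail (a point): Same for the pair of ribs in the narrow part (x = -60 mm). Each rib yields sideways from 0.9 N, and 0.65 N/mm more, to 2.2 N at 2 mm. Pushing an instrument past its four ribs takes about 8 to 20 N; then 3 to 7 N of friction holds it at whatever depth it is left. If one end stays up, press on that end.
- slot_timer (a point): Centre of the floor of the rectangular cutout, 102 mm (x) by 58 mm (y), 18 mm below the insert's top face, 22 mm above the table; axes as the case's. 1 mm larger than the timer on every side. The timer may go in either way round.
- rib_timer (a point): Middle between one of two pairs of orange ribs in the rectangular cutout, like the thermometer's, 9 mm above the floor. The pairs stand at x = +35 mm (this one) and x = -35 mm.
- thermo: White food thermometer, a flat paddle 160 mm long, 25 mm thick, 0.16 to 0.26 kg, display up; origin at the centre of its underside, +x towards its head. Head 60 mm wide, x = 20 to 80 mm; handle 36 mm wide, x = -80 to 20 mm. Underside edges rounded by 5 mm. Home, it stands only 7 mm above the insert's top face, too little to hold: press on its top. A push of over 100 N is forcing it, and so is a hard blow.
- timer: Yellow kitchen timer, a flat block 100 mm (x) by 56 mm (y), 25 mm thick, 0.14 to 0.24 kg, display up; origin at the centre of its underside. Underside edges rounded by 5 mm. Home, it stands 7 mm above the insert's top face. A push of over 100 N is forcing it, and so is a hard blow.
- sleeve: Aluminium sleeve with a black cap, 130 mm long, 24 mm across, lying in the third cutout of the case; stays there. Origin at the centre of its underside.
- meal_a: Lidded clear plastic meal box 178 x 128 x 56 mm, stays where it is. Origin at the centre of its underside.
- meal_b: A second meal box like the first, stays where it is.
- sanitiser: Clear bottle with a blue cap, 64 mm across, 170 mm tall, stays where it is. Origin at the centre of its underside.
- spice_jar: Amber glass jar with a steel cap, 70 mm across, 100 mm tall, stays where it is. Origin at the centre of its underside.
- tongs: Steel tongs, 240 mm long, 12 mm high, lying on the table, stay where they are. Origin at their middle, on the table.
Things that resemble listed ones, but are neither listed nor needed, are in the scene too. What is shaped like the timer but black or pink is not meant.

How it is judged:
By the outcome, as a careful person would: the job done as asked, in the order asked, and still so for the second after the job is handed in, with the robot touching nothing.
It also fails if it takes over 72 s, if anything falls off the work surface, if the arm or the gripper's body presses on something with over 40 N, if the wrist force passes 120 N, or if a joint passes its speed limit or range.

## Working session

There is one attempt and no reset: what is moved stays moved. The work goes in short steps, Python scripts to look and compute and a shell command to move; the robot and the scene stay as the last step left them, time stands still between calls to the robot, and variables do not carry over. Pictures are saved under pics/ and viewed, at most 13 in all, crops included, and the job is handed in when it is done.

```bash
ls; mkdir -p pics; python3 - <<'E'
from workcell import robot
import cv2,numpy as np
o=robot.get_obs();print({k:np.round(v,3) for k,v in o.items()}, robot.hold_point_z)
for n in("top","side"):
    p,d=robot.read_camera(n);cv2.imwrite(f"pics/{n}0.png",p[:,:,::-1]);np.savez(f"{n}0.npz",p=p,d=d)
    c=robot.get_calibration(n);print(n,np.round(c["camera_matrix"],1).tolist(),np.round(c["cam_to_world"],3).tolist())
E
```

```text
pics
{'time': np.float64(0.0), 'joint_positions': array([ 1.046,  0.412, -0.013,  1.597,  0.006,  1.134, -0.082]), 'joint_vel': array([ 0.   , -0.001,  0.001,  0.   , -0.   ,  0.001, -0.   ]), 'effort': array([ 1.0000e-03, -6.0063e+01,  6.8200e-01, -2.9941e+01,  1.4000e-02,
        1.0000e-02, -0.0000e+00]), 'eef_pos': array([ 0.275, -0.56 ,  0.23 ]), 'orientation': array([-3.14 ,  0.   ,  0.457]), 'contact_force': array([-0.619,  0.028, -0.07 ]), 'ft_torque': array([-0.041,  0.004,  0.039]), 'finger_force': np.float64(0.0), 'grip_width': np.float64(0.085)} 0.0187
top [[363.8, 0.0, 252.1], [0.0, 363.8, 196.7], [0.0, 0.0, 1.0]] [[0.014, -0.979, 0.203, 0.329], [-1.0, -0.015, -0.002, -0.011], [0.005, -0.203, -0.979, 1.092], [0.0, 0.0, 0.0, 1.0]]
side [[436.4, 0.0, 249.2], [0.0, 436.4, 186.3], [0.0, 0.0, 1.0]] [[-0.674, -0.495, 0.549, -0.372], [-0.739, 0.442, -0.508, 0.82], [0.009, -0.748, -0.664, 1.161], [0.0, 0.0, 0.0, 1.0]]
```

View pics/top0.png

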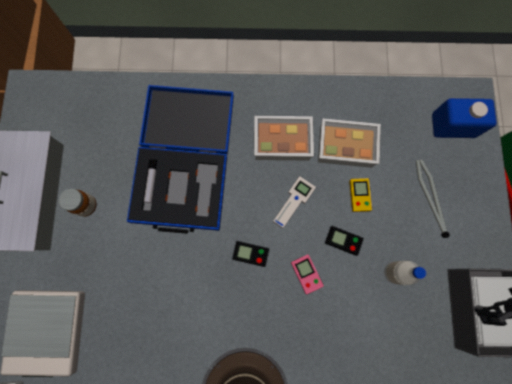

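View pics/side0.png

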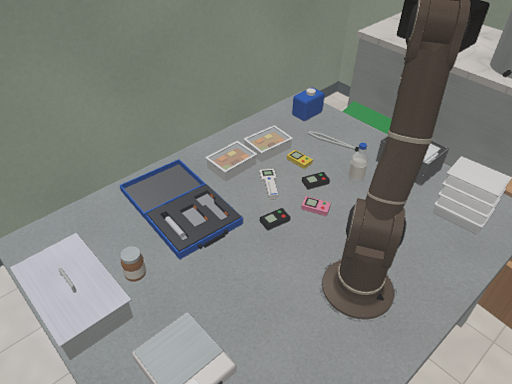

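The top view shows the case around (180,160) with its lid towards +x. The thermometer is at about (295,200) with its head to the upper right, and the yellow timer is at (361,195). The black and pink lookalikes lie nearer the robot.

```bash
cat > h.py <<'E'
import numpy as np,cv2
from workcell import robot
def shot(n,f=None):
    c=robot.get_calibration(n);p,d=robot.read_camera(n)
    if f: cv2.imwrite(f"pics/{f}.png",p[:,:,::-1])
    return p,d,c
def plane(uv,z,c):
    uv=np.atleast_2d(np.asarray(uv,float));K=np.array(c["camera_matrix"]);T=np.array(c["cam_to_world"])
    r=np.c_[uv,np.ones(len(uv))]@np.linalg.inv(K).T@T[:3,:3].T
    return T[:3,3]+r*((z-T[2,3])/r[:,2])[:,None]
def blobs(mask,minA=40):
    cs,_=cv2.findContours(mask.astype(np.uint8),cv2.RETR_EXTERNAL,cv2.CHAIN_APPROX_NONE)
    return [c[:,0] for c in cs if cv2.contourArea(c)>minA]
def rect(uv,z,c):
    w=plane(uv,z,c)[:,:2]; (cx,cy),(a,b),_=r=cv2.minAreaRect((w*1000).astype(np.float32))
    B=cv2.boxPoints(r);e=[B[1]-B[0],B[2]-B[1]];L=max(e,key=np.linalg.norm)
    return np.array([cx,cy]),sorted((a,b)),np.degrees(np.arctan2(L[1],L[0])),w*1000
def to_tool(d,yaw): # world xy(z) shift -> tool shift
    c,s=np.cos(yaw),np.sin(yaw);return np.array([d[0]*c+d[1]*s,d[0]*s-d[1]*c])
E
python3 - <<'E'
from h import *
z=np.load("top0.npz");p=z["p"].astype(int);c=robot.get_calibration("top")
R,G,B=p[...,0],p[...,1],p[...,2]
def show(name,m,zz,box,minA=40):
    k=np.zeros(m.shape,bool);x0,y0,x1,y1=box;k[y0:y1,x0:x1]=1
    for b in blobs(m&k,minA):
        r=rect(b,zz,c);print(name,r[0].round(),np.round(r[1]),round(r[2],1),b.mean(0).round())
show("yellow",(R>140)&(G>110)&(B<90),.025,(320,165,400,220))
show("white",(R>150)&(G>150)&(B>140),.025,(265,165,320,235))
show("blue",(B>R+40)&(B>G+30),.034,(120,80,240,240))
show("floor",(R>75)&(abs(R-B)<25)&(G>75),.022,(160,155,222,220))
for u,v in((182,183),(178,188),(205,180),(205,205),(190,200),(150,180)):print(p[v,u])
E
```

```text
yellow [ 546. -341.] [54. 60.] 2.6 [362. 201.]
white [ 540. -137.] [ 56. 148.] -33.6 [294. 201.]
blue [679. 203.] [274. 442.] -4.1 [185. 168.]
floor [578. 213.] [53. 98.] -3.9 [177. 187.]
floor [572. 130.] [ 56. 158.] -3.0 [205. 188.]
[105 104 106]
[104 103 105]
[104 104 106]
[106 105 107]
[30 31 31]
[150 147 154]
```

```bash
python3 -m jog '0 0 0 .0424 -.0262 0 0;0 0 0 .0424 -.0262 0 0;0 0 0 .0424 -.0262 0 0;0 0 0 .0424 -.0262 0 0;0 0 0 .0424 -.0262 0 0;0 0 0 .0424 -.0262 0 0;0 0 0 .0424 -.0262 0 0;0 0 0 .0424 -.0262 0 0;0 0 0 .0424 -.0262 0 0;0 0 0 .0424 -.0262 0 0' 40
python3 -m jog '0 0 10 0 0 0 0;0 0 10 0 0 0 0;0 0 10 0 0 0 0;0 0 10 0 0 0 0;0 0 10 0 0 0 0;0 0 9.8 0 0 0 0;0 0 0 0 0 0 0;0 0 0 0 0 0 0'
python3 - <<'E'
from h import *
p,d,c=shot("wrist","w1");np.savez("w1.npz",p=p)
o=robot.get_obs();print(o["eef_pos"],np.degrees(o["orientation"]),o["joint_positions"].round(2));print(np.round(c["cam_to_world"],3))
E
```

```text
time: 1.35
eef_pos: [0.5411, -0.1374, 0.231]
orientation: [-3.141, 0.0, 0.457]
contact_force: [0.1, -0.0, 0.8]
grip_width: 0.0859
finger_force: 0.0
time: 2.35
eef_pos: [0.5405, -0.1387, 0.2311]
orientation: [3.141, 0.0, -0.583]
contact_force: [1.1, 0.3, -1.1]
grip_width: 0.0856
finger_force: 0.0
[ 0.54054047 -0.13873901  0.23115786] [ 1.79992414e+02  1.29782234e-02 -3.34451746e+01] [ 0.22  0.3  -0.07  1.76  0.02  1.08 -2.01]
[[-0.551 -0.791 -0.265  0.61 ]
 [-0.835  0.522  0.175 -0.183]
 [ 0.     0.318 -0.948  0.374]
 [ 0.     0.     0.     1.   ]]
```

View pics/w1.png

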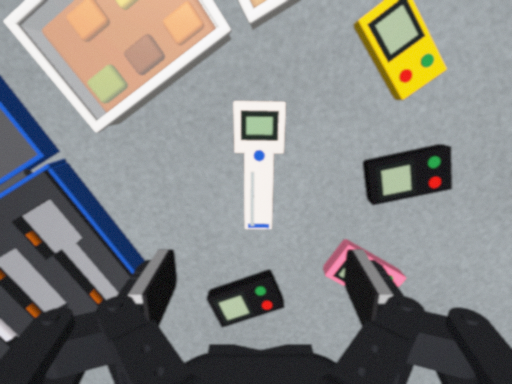

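The wrist view shows the thermometer upright at (259,165), head up. The timer is at (400,48) and the paddle cutout is at the left edge.

```bash
python3 - <<'E'
from h import *
p=np.load("w1.npz")["p"].astype(int);c=robot.get_calibration("wrist");R,G,B=p[...,0],p[...,1],p[...,2]
o=robot.get_obs();yaw=o["orientation"][2]
k=np.zeros(R.shape,bool);k[90:240,220:300]=1
b=max(blobs((R>190)&(G>190)&(B>180)&k),key=len);r=rect(b,.025,c);print("thermo",r[0],r[1],r[2])
w=r[3];a=np.radians(r[2]);a=a if np.cos(a)>0 else a+np.pi
u=np.array([np.cos(a),np.sin(a)]);q=(w-r[0]);print("ends",(q@u).min(),(q@u).max())
s=q@u; hs=q@np.array([-u[1],u[0]])
for lo,hi in((-70,10),(28,75)):
    m=(s>lo)&(s<hi); L=m&(hs>0);Rr=m&(hs<0); f=np.polyfit(s[L],hs[L],1);g=np.polyfit(s[Rr],hs[Rr],1);print(lo,f,g)
t=r[0]+5*u;print("grasp target",t,"tool shift mm",to_tool(t-o["eef_pos"][:2]*1000,yaw),"yaw",np.degrees(yaw))
m=(R>150)&(G>130)&(B<90);b=max(blobs(m),key=len);r=rect(b,.025,c);print("timer",r[:3])
E
```

```text
thermo [ 537.59295654 -133.99572754] [60.21660232543945, 159.46115112304688] -33.46461
ends -79.73057513735276 79.7305755960701
-70 [ 0.05812048 19.52707203] [ -0.04956397 -17.53799358]
28 [7.40134298e-03 2.91424445e+01] [-9.74121599e-03 -2.90439696e+01]
grasp target [ 541.76408911 -136.7528367 ] tool shift mm [-0.07365374 -2.33166954] yaw -33.44517457609814
timer (array([ 566.89587402, -337.75683594]), [55.314208984375, 98.85175323486328], np.float32(2.8904486))
```

```bash
python3 -m jog '0 0 0 0 -.0023 .05 0;0 0 0 0 0 .05 0;0 0 0 0 0 .05 0;0 0 0 0 0 .04 0;0 0 0 0 0 .02 0;0 0 0 0 0 .012 0;0 0 0 0 0 0 0;0 0 0 0 0 0 .8;0 0 0 0 0 0 .8;0 0 0 0 0 0 .8' 40
python3 -m jog '0 0 0 0 0 0 .8;0 0 0 0 0 0 .8;0 0 0 0 0 0 .8;0 0 0 0 0 -.02 .8;0 0 0 0 0 -.03 .8;0 0 0 0 0 -.04 .8;0 0 0 0 0 -.04 .8;0 0 0 0 0 0 .8'
```

```text
time: 3.65
eef_pos: [0.5425, -0.137, 0.0102]
orientation: [-3.141, -0.001, -0.587]
contact_force: [-0.2, 0.5, -0.3]
grip_width: 0.0348
finger_force: 40.3
time: 4.65
eef_pos: [0.5437, -0.1372, 0.1423]
orientation: [-3.139, -0.005, -0.587]
contact_force: [0.4, -0.6, -3.1]
grip_width: 0.035
finger_force: 40.6
```

```bash
python3 -m jog '0 0 0 -.0177 -.0378 -.02 .8;0 0 0 -.0177 -.0378 -.02 .8;0 0 0 -.0177 -.0378 -.02 .8;0 0 0 -.0177 -.0378 -.02 .8;0 0 -10 0 0 0 .8;0 0 -10 0 0 0 .8;0 0 -9.6 0 0 0 .8;0 0 0 0 0 0 .8;0 0 0 0 0 0 .8'
python3 - <<'E'
from h import *
p,d,c=shot("wrist","w2");np.savez("w2.npz",p=p,d=d,K=c["camera_matrix"],T=c["cam_to_world"])
E
```

```text
time: 5.78
eef_pos: [0.5662, 0.0281, 0.2184]
orientation: [3.141, 0.001, -0.074]
contact_force: [-0.9, 0.6, -2.1]
grip_width: 0.035
finger_force: 40.8
```

View pics/w2.png

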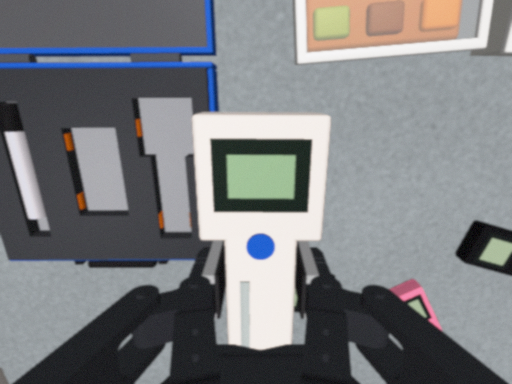

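The case is at the left. The timer cutout floor spans (72..127,128..212), the paddle cutout (138..195,98..233), and the insert's edges are visible at rows 69 and 260. The held thermometer's head is at (195..330,113..240).

```bash
cat > m.py <<'E'
from h import *
def held(f="w2.npz"):
    Z=np.load(f);return Z["p"].astype(int),Z["d"],{"camera_matrix":Z["K"],"cam_to_world":Z["T"]}
def world(uv,d,c):
    K=c["camera_matrix"];T=c["cam_to_world"];uv=np.asarray(uv,int);z=d[uv[:,1],uv[:,0]]
    q=np.c_[uv,np.ones(len(uv))]@np.linalg.inv(K).T*z[:,None]
    return (q@T[:3,:3].T+T[:3,3])*1000
E
python3 - <<'E'
from m import *
p,d,c=held();R,G,B=p[...,0],p[...,1],p[...,2]
blue=(B>R+50)&(B>90); dark=(R<75)&(abs(R-B)<25)
def line(pts,z,ax): # fit in world mm; ax=0: y as fn of x ; 1: x as fn of y
    w=plane(pts,z,c)[:,:2]*1000; v,u=(w[:,1],w[:,0]) if ax==0 else (w[:,0],w[:,1])
    m=np.ones(len(v),bool)
    for _ in range(3):
        f=np.polyfit(u[m],v[m],1);e=v-np.polyval(f,u);m=abs(e)<2*max(e[m].std(),.3)
    return f,e[m].std(),u.mean(),v.mean()
def P(n,r,sg): print(n,"slope deg",np.degrees(np.arctan(r[0][0])).round(2),"sd",r[1].round(2),"at",r[2].round(1),"val",np.polyval(r[0],r[2]).round(1))
top=[(u,np.where(blue[50:80,u])[0].max()+50.5) for u in range(10,200,4) if blue[50:80,u].any()]
bot=[(u,np.where(blue[245:272,u])[0].min()+244.5) for u in range(20,190,4) if blue[245:272,u].any()]
rt=[(np.where(blue[v,195:225])[0].min()+194.5,v) for v in range(78,108,2) if blue[v,195:225].any()]
P("ins+x",line(top,.04,1),0);P("ins-x",line(bot,.04,1),0);P("ins-y",line(rt,.034,0),0)
fl=(R>110)&(abs(R-B)<25)&(abs(R-G)<20)
def runs(box):
    x0,y0,x1,y1=box;return fl[y0:y1,x0:x1],x0,y0
for n,box in(("timer",(60,110,132,225)),("paddle",(134,85,200,245))):
    m,x0,y0=runs(box);k=np.zeros_like(fl);k[box[1]:box[3],box[0]:box[2]]=m
    b=max(blobs(k),key=len);print(n,"bbox",b.min(0),b.max(0))
    rows=range(145,190,3)
    L=[(np.where(k[v])[0].min()-.5,v) for v in rows];Rr=[(np.where(k[v])[0].max()+.5,v) for v in rows]
    P(n+" +y floor",line(L,.022,0),0);P(n+" -y rim",line(Rr,.04,0),0)
    xs=range(84,116,3) if n=="timer" else range(148,188,3)
    T=[(u,np.where(k[:,u])[0].min()-.5) for u in xs]
    P(n+" +x rim",line(T,.04,1),0)
    xs=range(92,122,3) if n=="timer" else range(172,188,3)
    T=[(u,np.where(k[:,u])[0].max()+.5) for u in xs];P(n+" -x floor",line(T,.022,1),0)
# held thermometer
o=robot.get_obs();print(o["eef_pos"],np.degrees(o["orientation"]))
W=(R>185)&(G>180)&(B>170);k=np.zeros_like(W);k[100:245,185:340]=W[100:245,185:340]
uv=np.argwhere(k)[:,::-1];w=world(uv,d,c);g=abs(w[:,2]-233)<25;w=w[g]
A=np.c_[w[:,:2],np.ones(len(w))];s=np.linalg.lstsq(A,w[:,2],rcond=None)[0];print("top plane slopes deg",np.degrees(s[:2]),"z range",np.percentile(w[:,2],[5,50,95]))
zt=.233
L=[(np.where(k[v])[0].min()-.5,v) for v in range(125,225,4)];Rr=[(np.where(k[v])[0].max()+.5,v) for v in range(125,225,4)]
T=[(u,np.where(k[:,u])[0].min()-.5) for u in range(205,320,5)]
P("held +y",line(L,zt,0),0);P("held -y",line(Rr,zt,0),0);P("held +x",line(T,zt,1),0)
E
```

```text
ins+x slope deg 3.87 sd 0.25 at 177.5 val 684.9
ins-x slope deg 3.73 sd 0.34 at 221.2 val 468.1
ins-y slope deg -4.08 sd 0.31 at 654.5 val 77.8
timer bbox [ 72 127] [127 210]
timer +y floor slope deg -3.64 sd 0.34 at 583.9 val 241.9
timer -y rim slope deg -3.55 sd 0.28 at 583.8 val 182.9
timer +x rim slope deg 4.27 sd 0.0 at 196.9 val 628.4
timer -x floor slope deg 1.65 sd 0.39 at 223.8 val 526.5
paddle bbox [138  98] [199 238]
paddle +y floor slope deg 8.45 sd 3.32 at 577.2 val 152.6
paddle -y rim slope deg -8.01 sd 0.0 at 577.3 val 95.7
paddle +x rim slope deg 4.26 sd 0.0 at 118.6 val 652.2
paddle -x floor slope deg 4.27 sd 0.0 at 137.1 val 490.7
[0.56638472 0.02812955 0.21860956] [ 1.79992069e+02  5.83971410e-02 -4.20884841e+00]
top plane slopes deg [-0.43493725 -0.05717422] z range [232.0729348  233.28335987 234.32315267]
held +y slope deg -3.9 sd 0.16 at 617.0 val 54.3
held -y slope deg -4.71 sd 0.13 at 612.6 val -4.6
held +x slope deg 4.71 sd 0.15 at 23.2 val 641.1
```

```bash
python3 -m jog '0 0 0 .0032 -.0527 0 .8;0 0 0 0 -.05 0 .8;0 0 -.5 0 0 .05 .8;0 0 0 0 0 .05 .8;0 0 0 0 0 .04 .8;0 0 0 0 0 .02 .8;0 0 0 0 0 0 .8;0 0 0 0 0 0 .8'
python3 - <<'E'
from h import *
p,d,c=shot("wrist","w3");np.savez("w3.npz",p=p,d=d,K=c["camera_matrix"],T=c["cam_to_world"])
E
```

```text
time: 6.82
eef_pos: [0.5778, 0.1307, 0.0602]
orientation: [-3.141, -0.001, -0.062]
contact_force: [1.1, -0.2, -1.7]
grip_width: 0.0349
finger_force: 40.8
```

View pics/w3.png

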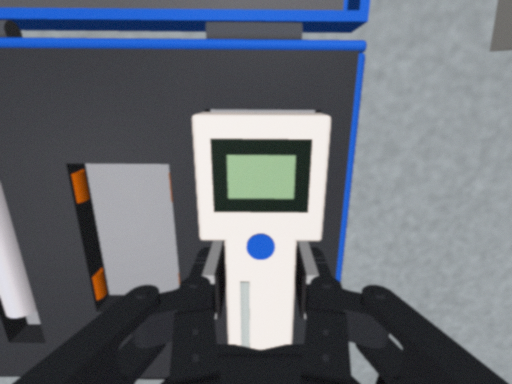

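The head sits symmetrically over the paddle cutout, whose far rim shows just above it at row 108. Lowering into the mouth.

```bash
python3 -m jog '0 0 0 -.0005 0 .005 .8;0 0 0 0 0 .004 .8;0 0 0 0 0 .003 .8;0 0 0 0 0 .002 .8;0 0 0 0 0 0 .8'
python3 -m jog '0 0 0 0 0 .0015 .8;0 0 0 0 0 .0015 .8;0 0 0 0 0 0 .8'
```

```text
time: 7.5
eef_pos: [0.5765, 0.1305, 0.0451]
orientation: [3.141, 0.0, -0.062]
contact_force: [-0.7, -0.0, -3.1]
grip_width: 0.0348
finger_force: 40.9
time: 7.88
eef_pos: [0.5769, 0.1303, 0.0425]
orientation: [3.142, -0.001, -0.062]
contact_force: [0.3, -2.2, 0.1]
grip_width: 0.0355
finger_force: 41.2
```

```bash
python3 -m jog '0 0 0 0 0 .001 .8;0 0 0 0 0 0 .8'; python3 -m jog '0 0 0 0 0 0 .45;0 0 0 0 0 0 .3;0 0 0 0 0 -.005 0;0 0 0 0 0 0 0;0 0 0 0 0 -.03 0;0 0 0 0 0 -.04 0;0 0 0 0 0 -.04 0;0 0 0 0 0 0 1;0 0 0 0 0 0 1'
python3 - <<'E'
from h import *
p,d,c=shot("wrist","w4");np.savez("w4.npz",p=p,d=d,K=c["camera_matrix"],T=c["cam_to_world"])
E
```

```text
time: 8.12
eef_pos: [0.577, 0.1305, 0.0417]
orientation: [-3.141, -0.001, -0.062]
contact_force: [-0.6, -2.3, 4.0]
grip_width: 0.0346
finger_force: 41.6
time: 9.25
eef_pos: [0.5762, 0.1303, 0.1559]
orientation: [3.141, 0.0, -0.062]
contact_force: [-0.2, 0.0, 0.3]
grip_width: 0.0515
finger_force: 0.0
```

View pics/w4.png

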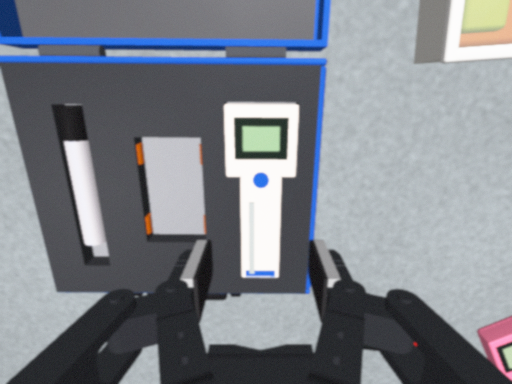

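The thermometer sits straight in the paddle cutout at (260,190). Next: press with shut fingers midway between its rib pairs.

```bash
cat > tilt.py <<'E'
from m import *
import sys
def tops(f,col,box):
    p,d,c=held(f);R,G,B=p[...,0],p[...,1],p[...,2]
    W=((R>185)&(G>180)&(B>170)) if col=="w" else ((R>150)&(G>130)&(B<100))
    k=np.zeros_like(W);x0,y0,x1,y1=box;k[y0:y1,x0:x1]=W[y0:y1,x0:x1]
    k=cv2.erode(k.astype(np.uint8),np.ones((3,3)));uv=np.argwhere(k)[:,::-1];w=world(uv,d,c)
    A=np.c_[w[:,:2]-w[:,:2].mean(0),np.ones(len(w))];s=np.linalg.lstsq(A,w[:,2],rcond=None)[0]
    u=w[:,0];ins=world(np.argwhere(np.ones((8,60)))[:,::-1]+[100,75],d,c)[:,2]
    print(len(w),"slope deg",np.degrees(s[:2]).round(2),"z",s[2].round(1),"+x end",np.median(w[u>u.max()-15,2]).round(1),"-x end",np.median(w[u<u.min()+15,2]).round(1),"insert",np.median(ins).round(1))
E
python3 -c "
from tilt import *
tops('w4.npz','w',(215,95,305,285))"
python3 -m jog '0 0 0 -.0095 0 .03 1;0 0 0 0 0 .03 1;0 0 0 0 0 .025 1;0 0 0 0 0 .008 1;0 0 0 0 0 0 1'
python3 -m jog '0 0 0 0 0 .002 1;0 0 0 0 0 .002 1;0 0 0 0 0 .002 1;0 0 0 0 0 0 1'
```

```text
6652 slope deg [1.78 0.16] z 58.0 +x end 56.8 -x end 57.2 insert 40.3
time: 9.93
eef_pos: [0.5666, 0.131, 0.0625]
orientation: [3.141, 0.002, -0.061]
contact_force: [-0.7, 0.4, 1.2]
grip_width: 0.0002
finger_force: 0.0
time: 10.42
eef_pos: [0.5671, 0.131, 0.0573]
orientation: [3.142, -0.0, -0.062]
contact_force: [-0.1, -0.4, -0.2]
grip_width: -0.0003
finger_force: 0.0
```

```bash
python3 -m jog '0 0 0 0 0 .001 1;0 0 0 0 0 .001 1;0 0 0 0 0 .001 1;0 0 0 0 0 0 1'
python3 -m jog '0 0 0 0 0 .001 1;0 0 0 0 0 .001 1;0 0 0 0 0 0 1'
python3 -m jog '0 0 0 0 0 .001 1;0 0 0 0 0 .001 1;0 0 0 0 0 0 1'
```

```text
time: 10.92
eef_pos: [0.5677, 0.1311, 0.0544]
orientation: [-3.141, -0.001, -0.062]
contact_force: [1.0, 0.3, 2.8]
grip_width: 0.0002
finger_force: 1.2
time: 11.3
eef_pos: [0.5668, 0.1311, 0.052]
orientation: [3.141, 0.001, -0.062]
contact_force: [0.9, 0.7, 0.6]
grip_width: 0.0001
finger_force: 0.6
time: 11.68
eef_pos: [0.5665, 0.1311, 0.05]
orientation: [3.141, 0.001, -0.061]
contact_force: [0.8, 0.9, 0.7]
grip_width: 0.0001
finger_force: 0.4
```

```bash
python3 -m jog '0 0 0 0 0 .001 1;0 0 0 0 0 .001 1;0 0 0 0 0 0 1'
python3 -m jog '0 0 0 0 0 .001 1;0 0 0 0 0 0 1;0 0 0 0 0 0 1'
python3 -m jog '0 0 0 0 0 .001 1;0 0 0 0 0 0 1;0 0 0 0 0 0 1'
```

```text
time: 12.05
eef_pos: [0.5671, 0.131, 0.0481]
orientation: [3.142, 0.0, -0.062]
contact_force: [0.9, 0.9, -0.4]
grip_width: 0.0001
finger_force: 0.0
time: 12.42
eef_pos: [0.5673, 0.131, 0.0472]
orientation: [3.142, -0.0, -0.062]
contact_force: [0.9, -0.6, 0.5]
grip_width: 0.0003
finger_force: 0.0
time: 12.8
eef_pos: [0.5673, 0.131, 0.0471]
orientation: [3.141, -0.001, -0.062]
contact_force: [-2.7, -1.2, 8.6]
grip_width: 0.0004
finger_force: 4.4
```

```bash
python3 -m jog '0 0 0 0 0 .001 1;0 0 0 0 0 0 1'; python3 -m jog '0 0 0 0 0 -.02 1;0 0 0 0 0 -.04 1;0 0 0 0 0 -.05 1;0 0 0 0 0 0 1;0 0 0 0 0 0 1'
python3 - <<'E'
from h import *
p,d,c=shot("wrist","w5");np.savez("w5.npz",p=p,d=d,K=c["camera_matrix"],T=c["cam_to_world"])
from tilt import *
tops('w5.npz','w',(215,75,305,300))
E
```

```text
time: 13.05
eef_pos: [0.5673, 0.131, 0.0471]
orientation: [3.141, -0.001, -0.062]
contact_force: [-6.7, -1.9, 17.9]
grip_width: -0.0001
finger_force: 9.0
time: 13.68
eef_pos: [0.5669, 0.1309, 0.155]
orientation: [3.141, -0.0, -0.062]
contact_force: [-0.4, -0.1, -0.5]
grip_width: 0.0001
finger_force: 0.0
5946 slope deg [ 1.96 -0.09] z 49.0 +x end 47.3 -x end 47.4 insert 40.3
```

View pics/w5.png

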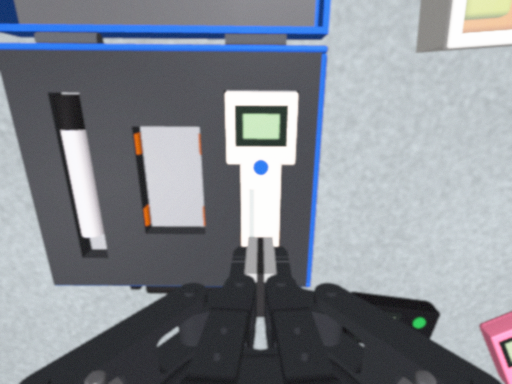

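The thermometer is flush, with both visible ends about 7 mm above the insert. Now to the timer.

```bash
python3 -m jog '0 0 0 .0032 .052 -.006 0;0 0 0 .0032 .052 -.006 0;0 0 0 .0032 .052 -.006 0;0 0 0 .0032 .052 -.006 0;0 0 0 .0032 .052 -.006 0;0 0 0 .0032 .052 -.006 0;0 0 0 .0032 .052 -.006 0;0 0 0 .0032 .052 -.006 0;0 0 0 .0032 .052 -.006 0;0 0 -6.4 0 0 0 0'
python3 -m jog '0 0 0 0 0 0 0;0 0 0 0 0 0 0'
python3 - <<'E'
from h import *
p,d,c=shot("wrist","w6");p=p.astype(int);R,G,B=p[...,0],p[...,1],p[...,2]
o=robot.get_obs();yaw=o["orientation"][2]
b=max(blobs((R>150)&(G>130)&(B<90)),key=len);print(b.min(0),b.max(0));r=rect(b,.025,c);print("timer",r[:3],"tool",o["eef_pos"],np.degrees(yaw),"shift",to_tool(r[0]-o["eef_pos"][:2]*1000,yaw))
E
```

```text
time: 14.98
eef_pos: [0.5646, -0.3436, 0.2072]
orientation: [3.14, 0.003, 0.045]
contact_force: [-0.2, 1.2, -0.6]
grip_width: 0.0853
finger_force: 0.0
time: 15.22
eef_pos: [0.567, -0.3366, 0.2082]
orientation: [-3.14, 0.001, 0.049]
contact_force: [0.2, 0.7, -0.9]
grip_width: 0.0854
finger_force: 0.0
[238 125] [287 210]
timer (array([ 568.14508057, -338.49298096]), [54.85133361816406, 99.2925796508789], np.float32(2.9010563)) tool [ 0.56715113 -0.3366063   0.20855382] 2.8567155230928654 shift [0.8986835  1.93387248]
```

```bash
python3 -m jog '0 0 0 .0009 .0019 .05 0;0 0 0 0 0 .05 0;0 0 0 0 0 .05 0;0 0 0 0 0 .03 0;0 0 0 0 0 .015 0;0 0 0 0 0 .0075 0;0 0 0 0 0 0 0;0 0 0 0 0 0 .7;0 0 0 0 0 0 .7;0 0 0 0 0 0 .7' 40
python3 -m jog '0 0 0 0 0 0 .7;0 0 0 0 0 0 .7;0 0 0 0 0 -.02 .7;0 0 0 0 0 -.04 .7;0 0 0 0 0 -.06 .7;0 0 0 0 0 -.06 .7;0 0 0 0 0 -.03 .7;0 0 0 0 0 0 .7'
```

```text
time: 16.52
eef_pos: [0.5688, -0.3401, 0.0082]
orientation: [3.141, -0.002, 0.05]
contact_force: [-0.2, 1.0, 7.0]
grip_width: 0.0553
finger_force: 43.8
time: 17.52
eef_pos: [0.5693, -0.3403, 0.2209]
orientation: [3.138, -0.005, 0.05]
contact_force: [-0.5, -0.1, -2.8]
grip_width: 0.0549
finger_force: 43.1
```

```bash
python3 -m jog '0 0 0 .0034 -.05 0 .7;0 0 0 .0034 -.05 0 .7;0 0 0 .0034 -.05 0 .7;0 0 0 .0034 -.05 0 .7;0 0 0 .0034 -.05 0 .7;0 0 0 .0034 -.05 0 .7;0 0 0 .0034 -.05 0 .7;0 0 0 .0034 -.05 0 .7;0 0 0 .0034 -.05 0 .7;0 0 6.67 0 0 0 .7'
python3 -m jog '0 0 0 0 0 0 .7;0 0 0 0 0 0 .7;0 0 0 0 0 0 .7'
python3 - <<'E'
from m import *
o=robot.get_obs();yaw=o["orientation"][2]
p,d,c=shot("wrist","w7");np.savez("w7.npz",p=p,d=d,K=c["camera_matrix"],T=c["cam_to_world"]);p=p.astype(int);R,G,B=p[...,0],p[...,1],p[...,2]
k=(R>150)&(G>130)&(B<90)
b=max(blobs(k),key=len);print("bbox",b.min(0),b.max(0));zt=o["eef_pos"][2]-.0082+.025
w=world(np.argwhere(k)[:,::-1],d,c);print("depth z",np.percentile(w[:,2],[10,50,90]),zt)
y0=b[:,1].min();rows=range(y0+8,y0+75,4)
def ends(z):
    L=plane([(np.where(k[v])[0].min()-.5,v) for v in rows],z,c)[:,:2]*1000
    Rr=plane([(np.where(k[v])[0].max()+.5,v) for v in rows],z,c)[:,:2]*1000
    x0,x1=b[:,0].min(),b[:,0].max()
    T=plane([(u,np.where(k[:,u])[0].min()-.5) for u in range(x0+10,x1-10,4)],z,c)[:,:2]*1000
    return L,Rr,T
L,Rr,T=ends(zt);fl=np.polyfit(L[:,0],L[:,1],1);fr=np.polyfit(Rr[:,0],Rr[:,1],1);ft=np.polyfit(T[:,1],T[:,0],1)
a=np.arctan((fl[0]+fr[0])/2);print("yaws",np.degrees(np.arctan([fl[0],fr[0],-ft[0]])))
ym=lambda x:(np.polyval(fl,x)+np.polyval(fr,x))/2
xf=np.polyval(ft,ym(T[:,0].mean()));org=np.array([xf,ym(xf)])-50*np.array([np.cos(a),np.sin(a)])
print("width",(np.polyval(fl,xf)-np.polyval(fr,xf)),"org",org,"tcp",o["eef_pos"]*1000,np.degrees(yaw))
print("shift",to_tool(np.array([577.5,212.8])-org,yaw))
E
```

```text
time: 18.77
eef_pos: [0.5742, 0.117, 0.2152]
orientation: [-3.139, 0.003, -0.061]
contact_force: [0.6, -1.2, -2.2]
grip_width: 0.0549
finger_force: 43.3
time: 19.15
eef_pos: [0.576, 0.1103, 0.2165]
orientation: [3.141, 0.0, -0.066]
contact_force: [0.8, -0.4, -1.6]
grip_width: 0.0553
finger_force: 43.3
bbox [198 166] [321 349]
depth z [231.93434411 233.56295406 234.38145276] 0.23327544861204
yaws [-5.16093526 -2.55833129 -3.8949264 ]
width 54.11450573414352 org [578.3704199  111.14687928] tcp [575.99636315 110.30587016 216.47544861] -3.8046384671522877
shift [  -7.61366175 -101.37133094]
```

View pics/w7.png

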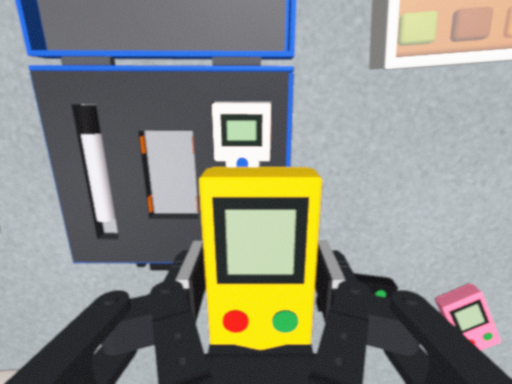

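The timer is held straight, with its front face visible at rows 166–177. The thermometer lies home at (241,130). Correcting for the visible front face, the shift needed is about (-4.5, -101.7) mm.

```bash
python3 -m jog '0 0 0 -.0045 -.0517 0 .7;0 0 0 0 -.05 0 .7;0 0 0 0 0 .05 .7;0 0 0 0 0 .05 .7;0 0 0 0 0 .04 .7;0 0 0 0 0 .018 .7;0 0 0 0 0 0 .7;0 0 0 0 0 0 .7'
python3 - <<'E'
from h import *
p,d,c=shot("wrist","w8")
E
```

```text
time: 20.2
eef_pos: [0.5796, 0.2135, 0.0606]
orientation: [-3.14, -0.002, -0.066]
contact_force: [-0.2, -0.7, -2.2]
grip_width: 0.0545
finger_force: 43.3
```

View pics/w8.png

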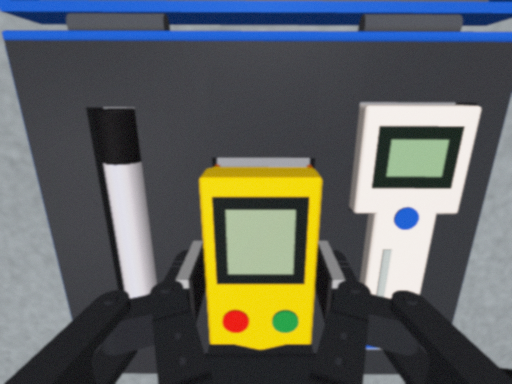

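The timer is centred over its cutout (rim at columns 213–315, row 158). Lowering.

```bash
python3 -m jog '0 0 0 -.001 .0005 .006 .7;0 0 0 0 0 .004 .7;0 0 0 0 0 .003 .7;0 0 0 0 0 .002 .7;0 0 0 0 0 .0015 .7;0 0 0 0 0 0 .7'
python3 -m jog '0 0 0 0 0 .0015 .7;0 0 0 0 0 .001 .7;0 0 0 0 0 0 .7'
```

```text
time: 21.0
eef_pos: [0.5787, 0.2127, 0.0427]
orientation: [-3.141, -0.002, -0.067]
contact_force: [4.7, -0.0, -0.8]
grip_width: 0.0549
finger_force: 43.6
time: 21.38
eef_pos: [0.5787, 0.2124, 0.0405]
orientation: [-3.141, -0.003, -0.067]
contact_force: [5.3, -1.0, 3.3]
grip_width: 0.0549
finger_force: 43.9
```

```bash
python3 -m jog '0 0 0 .0008 0 .0005 .7;0 0 0 0 0 0 .7'; python3 -m jog '0 0 0 0 0 0 .3;0 0 0 0 0 0 .2;0 0 0 0 0 -.005 0;0 0 0 0 0 0 0;0 0 0 0 0 -.03 0;0 0 0 0 0 -.04 0;0 0 0 0 0 -.04 0;0 0 0 0 0 0 0;0 0 0 0 0 0 0'
python3 - <<'E'
from m import *
p,d,c=shot("wrist","w9");np.savez("w9.npz",p=p,d=d,K=c["camera_matrix"],T=c["cam_to_world"])
p=p.astype(int);R,G,B=p[...,0],p[...,1],p[...,2]
def ends(n,k):
    k=cv2.erode(k.astype(np.uint8),np.ones((3,3)));uv=np.argwhere(k)[:,::-1];w=world(uv,d,c);g=(w[:,2]>42)&(w[:,2]<70);w=w[g]
    r=cv2.minAreaRect(w[:,:2].astype(np.float32));print(n,r)
    q=(w[:,:2]-w[:,:2].mean(0));u=q@[np.cos(.066),-np.sin(.066)];v=q@[np.sin(.066),np.cos(.066)]
    for l,s in(("+x",u>u.max()-12),("-x",u<u.min()+12),("+y",v>v.max()-8),("-y",v<v.min()+8)):print(l,np.percentile(w[s,2],[20,50,80]).round(1),end=" ")
    print()
ends("timer",(R>150)&(G>130)&(B<90))
k=(R>185)&(G>180)&(B>170);k[:,:300]=0;k[:80]=0;ends("thermo",k)
E
```

```text
time: 21.62
eef_pos: [0.5787, 0.2125, 0.0399]
orientation: [-3.141, -0.001, -0.067]
contact_force: [3.6, -2.5, 5.5]
grip_width: 0.0547
finger_force: 44.2
time: 22.75
eef_pos: [0.5777, 0.2124, 0.1539]
orientation: [3.141, 0.0, -0.066]
contact_force: [0.9, 0.1, 0.3]
grip_width: 0.0854
finger_force: 0.0
timer ((577.206787109375, 212.89315795898438), (54.77851867675781, 99.07373046875), 85.97924041748047)
+x [56.5 57.4 58. ] -x [56.6 57.2 57.8] +y [56.7 57.3 57.9] -y [56.8 57.4 57.9] 
thermo ((572.9412841796875, 131.06704711914062), (58.435726165771484, 156.35060119628906), 86.15084075927734)
+x [46.7 47.3 47.9] -x [46.8 47.4 47.9] +y [46.7 47.3 47.9] -y [46.8 47.3 47.9]
```

View pics/w9.png

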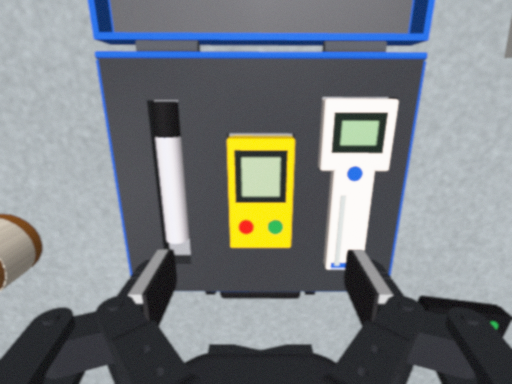

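Both are straight in their cutouts. The thermometer is home and level (top at 47.3 mm everywhere). The timer rests level on its ribs (57.3 mm). Now press the timer at its centre.

```bash
python3 -m jog '0 0 0 0 0 0 1;0 0 0 0 0 0 1;0 0 0 -.0005 0 .03 1;0 0 0 0 0 .03 1;0 0 0 0 0 .025 1;0 0 0 0 0 .008 1;0 0 0 0 0 .002 1;0 0 0 0 0 .001 1;0 0 0 0 0 0 1'
python3 -m jog '0 0 0 0 0 .001 1;0 0 0 0 0 .001 1;0 0 0 0 0 .001 1;0 0 0 0 0 .001 1;0 0 0 0 0 0 1'
python3 -m jog '0 0 0 0 0 .001 1;0 0 0 0 0 .001 1;0 0 0 0 0 .001 1;0 0 0 0 0 .001 1;0 0 0 0 0 0 1'
```

```text
time: 23.92
eef_pos: [0.5781, 0.2128, 0.0592]
orientation: [-3.141, -0.001, -0.066]
contact_force: [-0.2, 0.4, -0.7]
grip_width: 0.0003
finger_force: 0.0
time: 24.55
eef_pos: [0.578, 0.2128, 0.0547]
orientation: [-3.141, -0.001, -0.066]
contact_force: [-0.6, -0.2, 5.3]
grip_width: 0.0001
finger_force: 2.3
time: 25.18
eef_pos: [0.5775, 0.2126, 0.0501]
orientation: [3.141, 0.0, -0.066]
contact_force: [1.4, -0.0, 2.4]
grip_width: 0.0002
finger_force: 1.3
```

```bash
python3 -m jog '0 0 0 0 0 .001 1;0 0 0 0 0 .001 1;0 0 0 0 0 0 1;0 0 0 0 0 0 1'
```

```text
time: 25.68
eef_pos: [0.5773, 0.2126, 0.0481]
orientation: [3.141, 0.0, -0.066]
contact_force: [1.5, -0.8, 2.0]
grip_width: -0.0002
finger_force: 0.9
```

```bash
python3 -m jog '0 0 0 0 0 .001 1;0 0 0 0 0 .001 1;0 0 0 0 0 0 1'; python3 -m jog '0 0 0 0 0 .001 1;0 0 0 0 0 0 1'
```

```text
time: 26.05
eef_pos: [0.5773, 0.2126, 0.0471]
orientation: [3.141, 0.0, -0.066]
contact_force: [-2.9, -1.5, 10.8]
grip_width: -0.0001
finger_force: 5.6
time: 26.3
eef_pos: [0.5773, 0.2126, 0.0471]
orientation: [3.141, -0.0, -0.066]
contact_force: [-5.4, -3.5, 19.5]
grip_width: 0.0003
finger_force: 9.7
```

```bash
python3 -m jog '0 0 0 0 0 -.02 1;0 0 0 0 0 -.04 1;0 0 0 0 0 -.05 1;0 0 0 -.05 0 -.01 1;0 0 0 -.05 0 0 0;0 0 0 0 0 0 0;0 0 0 0 0 0 0;0 0 0 0 0 0 0'
python3 - <<'E'
from m import *
p,d,c=shot("wrist","w10")
p=p.astype(int);R,G,B=p[...,0],p[...,1],p[...,2]
def ends(n,k):
    k=cv2.erode(k.astype(np.uint8),np.ones((3,3)));uv=np.argwhere(k)[:,::-1];w=world(uv,d,c);g=(w[:,2]>42)&(w[:,2]<70);w=w[g]
    print(n,cv2.minAreaRect(w[:,:2].astype(np.float32)))
    q=(w[:,:2]-w[:,:2].mean(0));u=q@[np.cos(.066),-np.sin(.066)];v=q@[np.sin(.066),np.cos(.066)]
    for l,s in(("+x",u>u.max()-12),("-x",u<u.min()+12),("+y",v>v.max()-8),("-y",v<v.min()+8)):print(l,np.percentile(w[s,2],[20,50,80]).round(1),end=" ")
    print()
ends("timer",(R>150)&(G>130)&(B<90))
k=(R>185)&(G>180)&(B>170);k[:,:300]=0;k[:30]=0;ends("thermo",k)
E
```

```text
time: 27.3
eef_pos: [0.4788, 0.219, 0.1653]
orientation: [-3.141, -0.0, -0.067]
contact_force: [1.4, 0.2, -0.4]
grip_width: 0.0725
finger_force: 0.0
timer ((577.0157470703125, 212.83949279785156), (54.64449691772461, 98.34471130371094), 86.02572631835938)
+x [46.6 47.3 48. ] -x [46.7 47.4 47.9] +y [46.6 47.3 47.9] -y [46.7 47.4 48. ] 
thermo ((548.6535034179688, 132.62527465820312), (57.965763092041016, 109.28337860107422), 86.36168670654297)
+x [46.7 47.4 48. ] -x [46.8 47.5 48. ] +y [46.7 47.3 48. ] -y [46.7 47.5 47.9]
```

View pics/w10.png

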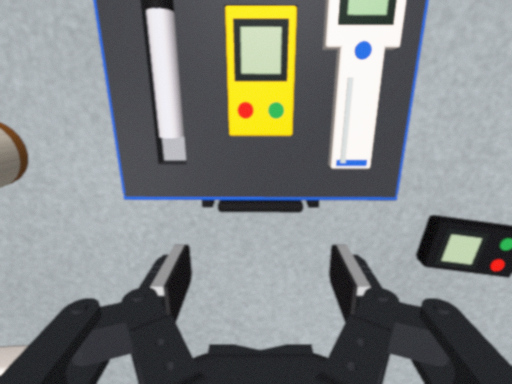

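Both instruments are home and level, with tops 7 mm above the insert, and the gripper is clear of everything.

```bash
python3 -c "
from workcell import robot
print(robot.sign_off())"
```

```text
the job is handed in; nothing more can be done
None
```

The thermometer and the timer are both pressed fully home and level in their cutouts, released and handed in at about 27 s, with no measured wrist force above about 20 N.

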